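# Nest the graded sample cups in size order

## Robot

A 7-joint arm with a two-finger parallel gripper is mounted at the origin on the work surface. World frame = base frame: x ahead of the robot, y to its left, z up, the work surface at z = 0. Lengths are in mm, angles in rad, forces in N, time in s.
With the tool pointing down it reaches from about 400 to 875 mm from the base axis. Payload 19.3 kg.
Tool frame: the origin (TCP) lies at the centre of the arm's flange, where the gripper is bolted on; the fingertips stand 173 mm ahead of it and the grasp point (between the pads) lies 155 mm ahead of it; z points along the fingers, x is the direction in which the jaws open and shut, and the axes are right-handed (so a half turn about z gives the same grasp; the last joint's range is limited). The gripper opens to 85 mm and grips with 20 to 120 N. Pads are 22 mm wide; open, the fingers measure 114 mm over their backs; the gripper's body (76 mm by 85 mm) begins 54 mm behind the grasp point. The pads swing forward as they close: fully open they stand 13 mm farther back than shut.
Start: joints at [-1.391, 0.521, -0.036, 1.599, 0.021, 1.021, -0.113], TCP at [154.527, 605.591, 404.691] pointing down, gripper open.
Joint ranges: [-2.91, 2.91], [-0.3, 2.13], [-1.5, 1.42], [0.17, 2.43], [-1.26, 4.41], [0.16, 1.93], [-2.52, 2.52]. Speed limits (rad/s): [1.89, 1.89, 2.39, 2.39, 3.01, 3.01, 3.01].

## Interface

Orientations are given as a unit quaternion [x, y, z, w].
In Python, from station import r, snapshot gives the robot as it stands.
- The arm moves only by the shell command python3 -m handwheel 'ROWS' [FORCE]. ROWS is a JSON object of lists of equal length, an entry for each row: "delta_rot": the turn, a rotation vector about the world's x, y, z in rad, a list of three; "dp": the shift along the world's x, y, z in cm, a list of three; "gripper": the closure, from 0 (fully open) to 1 (shut). In form: {"delta_rot": [[rx, ry, rz], ...], "dp": [[x, y, z], ...], "gripper": [gripper, ...]}. A call has 1 to 8 rows; each row shifts and turns the pose as measured when the row begins; what a row does not reach is not made up. A row lasts 1/8 s, in which the tool goes at most 62.5 mm and 10.7 degrees, less where a joint would pass 70% of its speed; a pose out of reach is approached as far as the arm can. A call is refused whole if a number of a shift passes 6.25 or a number of a turn 0.188, either way. A call with a gripper value outside its range is refused whole. The fingers move at their own pace and stop on an object; FORCE is the grip in N (left out, the last holds). Time passes only in rows, so rows that do not move let the fingers close. It gives the time, the measured TCP pose, the force and the opening at its end, in the units of the state.
- r.get_state(): the state, without advancing time (a new reading comes with each control period).
- snapshot(name): name is "scene" or "top" or "wrist"; returns a dict with "frame" (480x640x3 uint8, blue, green, red), "intrinsics" (3x3 intrinsics, pixels), "world_to_cam" (4x4, takes a point from world to camera coordinates). Camera axes: x right, y down, z forward; pixel columns grow to the right and rows downward; lengths in mm; the calibration is good to about 2 mm. A picture is of the moment at which its call begins. There is no depth.
- r.close_job(): hands the job in, once; it reports no verdict.
The state is a dict: "time": time; "joint_pos": joint angles; "qvel": joint speeds; "tau": joint torques, N m; "position": TCP position; "tcp_rot": TCP orientation; "contact_force": force on the tool from outside, world axes, zero at the start; "ft_torque": the same for the moment, N m; "finger_gap": opening from 0.0 (shut) to 1.0 (fully open).
Only numpy, scipy, OpenCV 4.12 (cv2) and the standard library are available. Lean on these libraries where they do the work, as an engineer would, in place of code of your own. Each camera call takes 0.05 s, during which the arm holds its last target. There are 200 camera calls.

## Task

The red smallest cup has been put straight into the grey largest one, so the set cannot be packed away: lift it out and stand it upright on the blue mat for the moment. Then, leaving the grey cup where it stands, nest the set one cup at a time from large to small: yellow into grey, white into yellow, and last red into white, each lowered fully home (not dropped) and left standing upright. Do not disturb the tubes and other things around.

Things in the scene. Friction and masses are not known exactly. Their poses are not given: they have to be found in the camera images.
- cup_largest: Largest cup of the set: grey, low and wide. 84 mm outside dia. at the rim (82 at the foot), 56 mm tall, about 0.3 kg. Open above, round, stiff plastic, walls 3 mm, floor 5 mm; origin at the centre of its underside, z up to the mouth. It stands free on the table with the smallest cup wrongly standing in it at the start.
- cup_second: Second largest cup: yellow. 68 mm outside dia. at the rim, 64 at the foot, 79 mm tall, about 90 g. Open above, round, stiff plastic, walls 3 mm, floor 5 mm; origin at the centre of its underside, z up to the mouth. Stands on the table at the start. Seated in the grey cup it rests on that cup's floor and its rim stands 28 mm above the grey rim.
- cup_third: Third cup: white. 52 mm outside dia. at the rim, 49 at the foot, 102 mm tall, about 70 g. Open above, round, stiff plastic, walls 3 mm, floor 5 mm; origin at the centre of its underside, z up to the mouth. Stands on the table at the start. Seated in the yellow cup its rim stands 28 mm above the yellow rim.
- cup_smallest: Smallest cup: red, tall and narrow. 37 mm outside dia. at the rim, 34 at the foot, 125 mm tall, about 50 g. Open above, round, stiff plastic, walls 3 mm, floor 5 mm; origin at the centre of its underside, z up to the mouth. At the start it stands upright inside the grey cup, on that cup's floor, up to 17 mm off its centre. Seated in the white cup its rim stands 28 mm above the white rim.
- mat: Blue square mat, 100 x 100 mm, 3 mm thick, fixed flat on the table: a place to set the red cup down for a while. Origin at the centre of its underside; x and y along its edges.
- tube_a: Specimen tube with a red cap, 25 mm dia. (cap 30 mm), 92 mm tall, standing; bystander; origin centre of underside; leave it alone
- tube_b: Second specimen tube like tube_a, 92 mm tall, standing; bystander; origin centre of underside; leave it alone
- jar: Low closed white jar with a red cap, 58 mm dia. (cap 63 mm), 56 mm tall; bystander; origin centre of underside; leave it alone
- label_roll: Roll of white labels lying flat, 64 mm dia., 28 mm high; bystander; origin centre of underside; leave it alone
- sanitiser: White hand-sanitiser bottle with blue cap, 60 mm dia., 120 mm tall; bystander; origin centre of underside; leave it alone
- timer: Flat white timer with a green display, 70 x 55 x 16 mm; bystander; origin centre of underside; leave it alone
- marker: Black and yellow marker lying flat, 130 x 20 x 16 mm, long axis x; bystander; origin centre of underside; leave it alone

How it is judged (in metres and radians):
On the way, in this order (a step that is already met when the one before it is completed fails the run):
1. the red cup is out of the grey cup and stands released and upright on the blue mat (horizontal distance between cup_smallest and mat below 0.035 m and height (world z) of cup_smallest below 0.008 m and angle between cup_smallest's own z axis and vertical below 0.1 rad and contact force between the fingers and cup_smallest below 0.05 N), for 0.2 s.
2. the yellow cup stands fully home in the grey cup, released (horizontal distance between cup_second and cup_largest below 0.012 m and z of cup_second in the frame of cup_largest between 0.002 and 0.009 m and angle between cup_second's own z axis and vertical below 0.1 rad and contact force between the fingers and cup_second below 0.05 N), for 0.2 s.
3. the white cup stands fully home in the yellow cup, released (horizontal distance between cup_second and cup_largest below 0.012 m and z of cup_second in the frame of cup_largest between 0.002 and 0.009 m and angle between each of cup_second, cup_third's own z axis and vertical below 0.1 rad and horizontal distance between cup_third and cup_second below 0.01 m and z of cup_third in the frame of cup_second between 0.002 and 0.009 m and contact force between the fingers and cup_third below 0.05 N), for 0.2 s.
4. the red cup stands fully home in the white cup, released (horizontal distance between cup_second and cup_largest below 0.012 m and z of cup_second in the frame of cup_largest between 0.002 and 0.009 m and angle between each of cup_second, cup_third, cup_smallest's own z axis and vertical below 0.1 rad and horizontal distance between cup_third and cup_second below 0.01 m and z of cup_third in the frame of cup_second between 0.002 and 0.009 m and horizontal distance between cup_smallest and cup_third below 0.01 m and z of cup_smallest in the frame of cup_third between 0.002 and 0.009 m and contact force between the fingers and cup_smallest below 0.05 N), for 0.2 s.
At the end, for the whole second after the job is handed in: Yellow in grey, white in yellow, red in white: each underside 2 to 9 mm above that of the cup around it, centred within 12 mm (yellow) or 10 mm (white, red), upright within 0.1 rad; grey cup upright on the table within 40 mm of its start; all at rest (horizontal distance between cup_second and cup_largest below 0.012 m and z of cup_second in the frame of cup_largest between 0.002 and 0.009 m and angle between each of cup_second, cup_third, cup_smallest, cup_largest's own z axis and vertical below 0.1 rad and horizontal distance between cup_third and cup_second below 0.01 m and z of cup_third in the frame of cup_second between 0.002 and 0.009 m and horizontal distance between cup_smallest and cup_third below 0.01 m and z of cup_smallest in the frame of cup_third between 0.002 and 0.009 m and distance of cup_largest from where it was at the start of the episode below 0.04 m and height (world z) of cup_largest below 0.004 m and linear speed of each of cup_largest, cup_second, cup_third, cup_smallest below 0.02 m/s); the robot touches nothing.
It fails at once if a cup is dropped (it moves faster than 0.6 m/s, a fall of about 18 mm, with no finger touching it) ((linear speed of cup_second above 0.6 m/s and contact force between the fingers and cup_second below 0.01 N) or (linear speed of cup_third above 0.6 m/s and contact force between the fingers and cup_third below 0.01 N) or (linear speed of cup_smallest above 0.6 m/s and contact force between the fingers and cup_smallest below 0.01 N)).
It fails at once if a bystander is moved by more than 40 mm (distance of any of tube_a, tube_b, jar, label_roll, sanitiser, timer, marker from where it was at the start of the episode above 0.04 m).
It also fails if it takes over 72 s, if anything falls off the work surface, if the arm or the gripper's body presses on something with over 40 N, if the wrist force passes 120 N, or if a joint passes its speed limit or range.

## Working session

There is one attempt and no reset: what is moved stays moved. The work goes in short steps, Python scripts to look and compute and a shell command to move; the robot and the scene stay as the last step left them, time stands still between calls to the robot, and variables do not carry over. Pictures are saved under pics/ and viewed, about 8 in all and at most 12, crops included, and the job is handed in when it is done.

```bash
ls; mkdir -p pics; python3 - <<'E'
from station import r,snapshot
import cv2,numpy as np
for n in("top","scene"):
    s=snapshot(n);cv2.imwrite(f"pics/{n}0.png",s["frame"]);print(n,np.round(s["intrinsics"],1).tolist(),np.round(s["world_to_cam"],4).tolist())
s=r.get_state();print(s)
E
```

```text
pics
top [[497.9, 0.0, 323.2], [0.0, 497.9, 235.9], [0.0, 0.0, 1.0]] [[0.0227, -0.9997, -0.0039, -26.0896], [-0.9765, -0.0213, -0.2142, 532.7646], [0.2141, 0.0086, -0.9768, 1161.5295], [0.0, 0.0, 0.0, 1.0]]
scene [[518.1, 0.0, 317.4], [0.0, 518.1, 241.7], [0.0, 0.0, 1.0]] [[0.5091, 0.8607, 0.0011, -282.4573], [0.4781, -0.2817, -0.8319, -240.4898], [-0.7157, 0.4241, -0.5549, 1766.0219], [0.0, 0.0, 0.0, 1.0]]
{'time': 0.1, 'joint_pos': array([-1.39121217,  0.52193892, -0.03630722,  1.5999435 ,  0.0212042 ,
        1.02108309, -0.11283995]), 'qvel': array([ 0.00098064, -0.00171234,  0.00036954, -0.00192998, -0.00013817,
        0.0023261 , -0.00012276]), 'tau': array([ 3.46575129e-03, -9.28486633e+01,  1.98388383e+00, -3.70531476e+01,
        1.82168721e-02,  5.22522081e-03, -2.00315498e-05]), 'position': array([154.49747081, 605.47745318, 404.19576167]), 'tcp_rot': array([ 7.89702112e-01,  6.13490286e-01, -3.63576371e-04,  3.34318027e-04]), 'contact_force': array([-0.51462153, -0.1584386 , -0.17730791]), 'ft_torque': array([ 0.00525681, -0.01999991, -0.03235226]), 'finger_gap': 0.998564293184495}
```

View pics/top0.png

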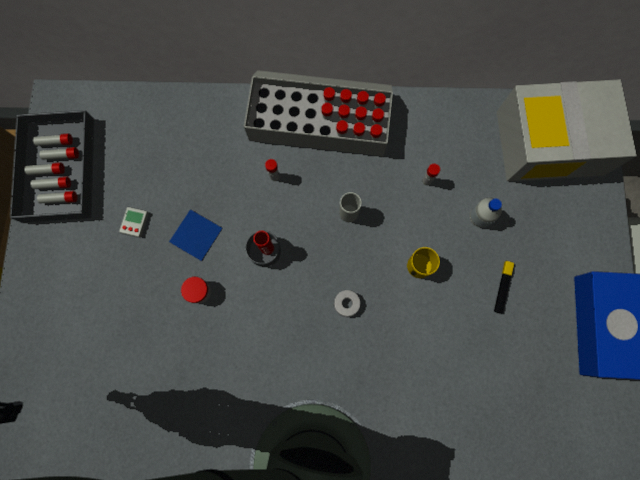

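View pics/scene0.png

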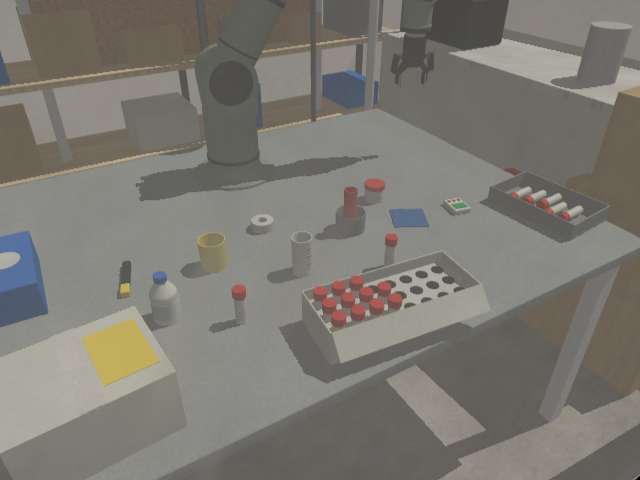

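```bash
cat > h.py <<'E'
import numpy as np,cv2
from station import r,snapshot
def bp(s,uv,z):
    W=np.array(s["world_to_cam"]);R=W[:3,:3];t=W[:3,3];c=-R.T@t
    d=R.T@np.linalg.inv(s["intrinsics"])@np.array([*uv,1.]);return c+d*(z-c[2])/d[2]
def proj(s,p):
    W=np.array(s["world_to_cam"]);q=s["intrinsics"]@(W[:3,:3]@np.array(p)+W[:3,3]);return q[:2]/q[2]
def circ(s,c,rad,z):
    return np.array([proj(s,(c[0]+rad*np.cos(a),c[1]+rad*np.sin(a),z)) for a in np.linspace(0,2*np.pi,60)])
E
python3 - <<'E'
from h import *
s=snapshot("top");f=s["frame"]
# pixel guess of rim centre, rim z, rim r, base z, foot r
G=dict(grey=((263,248),56,42,0,41),red=((262,239),130,18.5,5,17),yellow=((425,262),79,34,0,32),white=((350,202),102,26,0,24.5),mat=((196,235),3,50,3,50))
tiles=[]
for n,(uv,z,R,zb,Rb) in G.items():
    c=bp(s,uv,z);print(n,np.round(c,1))
    if n in("mat",):continue
    x0,y0=int(uv[0])-25,int(uv[1])-22
    t=cv2.resize(f[y0:y0+50,x0:x0+50],(400,300) if 0 else (300,300),interpolation=cv2.INTER_CUBIC)
    t=cv2.convertScaleAbs(t,alpha=1.6)
    for zz,rr in((z,R),(zb,Rb)):
        if n=="red" and zz<50: continue
        p=(circ(s,c,rr,zz)-[x0-.5,y0-.5])*6
        cv2.polylines(t,[np.int32(p)],True,(0,255,0),1)
    tiles.append(t)
cv2.imwrite("pics/fit.png",np.vstack([np.hstack(tiles[:2]),np.hstack(tiles[2:])]))
E
```

```text
grey [500.1 131.9  56. ]
red [506.9 125.5 130. ]
yellow [ 470.3 -257.7   79. ]
white [607.8 -76.9 102. ]
mat [540.3 312.4   3. ]
```

View pics/fit.png

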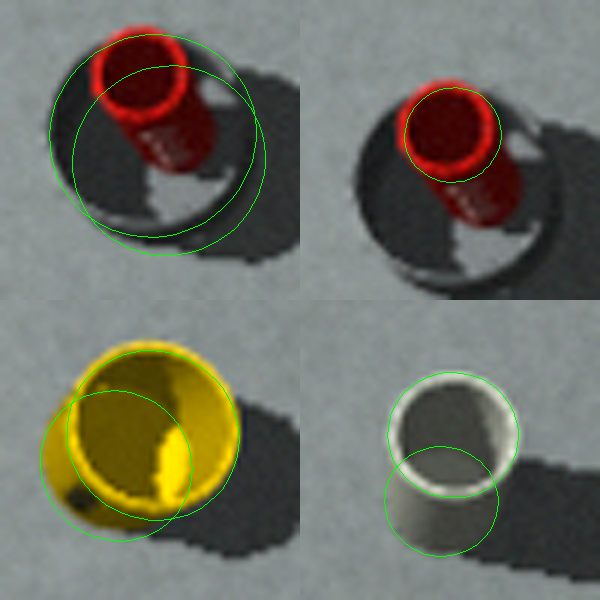

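```bash
python3 -m handwheel '{"delta_rot":[[0,0,0],[0,0,0],[0,0,0],[0,0,0],[0,0,0],[0,0,0],[0,0,0],[0,0,0]],"dp":[[3.6,-4.8,0],[3.6,-4.8,0],[3.6,-4.8,0],[3.6,-4.8,0],[3.6,-4.8,0],[3.6,-4.8,0],[3.6,-4.8,0],[3.6,-4.8,0]],"gripper":[0,0,0,0,0,0,0,0]}' 40
```

```text
time: 1.15
position: [446.0, 211.1, 403.1]
tcp_rot: [0.787, 0.616, -0.001, -0.0]
contact_force: [0.8, 1.1, 0.2]
finger_gap: 1.005
```

```bash
python3 -m handwheel '{"delta_rot":[[0,0,0],[0,0,0],[0,0,0]],"dp":[[3.2,-4.2,0],[3.1,-4.1,0],[0,0,0]],"gripper":[0,0,0]}' 
python3 - <<'E'
from h import *
st=r.get_state();print(st["position"],st["joint_pos"].round(2))
s=snapshot("wrist");f=s["frame"]
print(np.round(s["intrinsics"],1).tolist(),np.round(s["world_to_cam"],3).tolist())
for c,R,z,col in(((500,132),42,56,(0,255,0)),((509.6,127.6),18.5,130,(0,255,255))):
    cv2.polylines(f,[np.int32(circ(s,c,R,z))],True,col,1)
cv2.imwrite("pics/w1.png",f)
E
```

```text
time: 1.52
position: [512.4, 120.9, 403.0]
tcp_rot: [0.789, 0.614, -0.001, 0.001]
contact_force: [0.0, 0.7, 0.3]
finger_gap: 1.003
[512.39024152 120.89086886 402.97554446] [-0.45  0.37  0.14  1.87 -0.06  0.91  1.04]
[[338.4, 0.0, 319.3], [0.0, 338.4, 235.5], [0.0, 0.0, 1.0]] [[0.246, 0.969, -0.002, -242.006], [0.928, -0.235, 0.288, -485.041], [0.278, -0.073, -0.958, 243.19], [0.0, 0.0, 0.0, 1.0]]
```

View pics/w1.png

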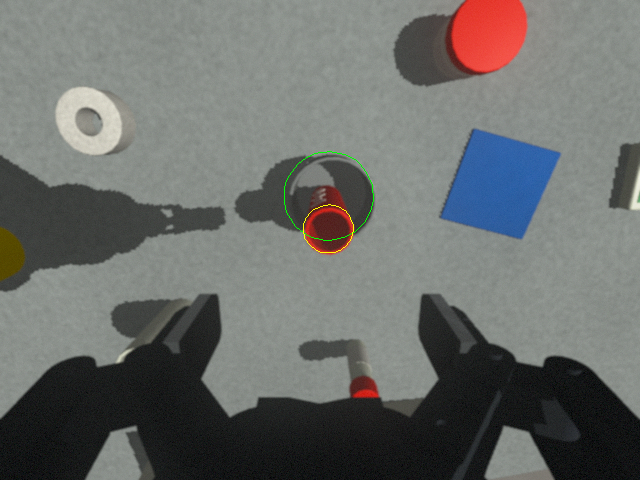

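```bash
python3 - <<'E'
from h import *
s=snapshot("wrist")
P=[bp(s,u,3)[:2] for u in((474,129),(560,153),(522,239),(441,217))];print(np.round(P,1),np.mean(P,0))
E
python3 -m handwheel '{"delta_rot":[[0,0,0],[0,0,0],[0,0,0],[0,0,0],[0,0,0]],"dp":[[-0.28,0.67,-4],[0,0,-4],[0,0,-4],[0,0,-3],[0,0,0]],"gripper":[0,0,0,0,0]}' 30
```

```text
[[475.3 296.5]
 [521.8 381.9]
 [608.5 335.5]
 [560.4 249.7]] [541.47560463 315.91805014]
time: 2.25
position: [504.8, 137.3, 249.7]
tcp_rot: [0.785, 0.619, 0.001, -0.001]
contact_force: [-0.5, -0.0, 0.0]
finger_gap: 1.003
```

```bash
python3 -m handwheel '{"delta_rot":[[0,0,0],[0,0,0]],"dp":[[0.45,-0.9,0],[0,0,0]],"gripper":[0,0]}' 30
```

```text
time: 2.5
position: [509.9, 128.7, 251.9]
tcp_rot: [0.785, 0.62, 0.002, -0.001]
contact_force: [-0.1, 0.4, -0.0]
finger_gap: 1.003
```

```bash
python3 -m handwheel '{"delta_rot":[[0,0,0],[0,0,0],[0,0,0],[0,0,0],[0,0,0],[0,0,0]],"dp":[[0,0,0],[0,0,0],[0,0,0],[0,0,0],[0,0,0],[0,0,0]],"gripper":[1,1,1,1,1,1]}' 30; python3 -m handwheel '{"delta_rot":[[0,0,0]],"dp":[[0,0,1]],"gripper":[1]}'
```

```text
time: 3.25
position: [510.2, 128.9, 253.7]
tcp_rot: [0.785, 0.62, 0.003, -0.001]
contact_force: [0.1, 0.0, 1.2]
finger_gap: 0.428
time: 3.38
position: [510.0, 128.9, 263.6]
tcp_rot: [0.785, 0.62, 0.003, -0.001]
contact_force: [0.3, -0.3, -0.9]
finger_gap: 0.427
```

```bash
python3 -m handwheel '{"delta_rot":[[0,0,0],[0,0,0],[0,0,0],[0,0,0],[0,0,0],[0,0,0],[0,0,0],[0,0,0]],"dp":[[0,0,3.5],[0,0,3.5],[0,0,1],[0.6,3.7,0],[1,5,0],[1,5,0],[0.5,4,0],[0,0.9,0]],"gripper":[1,1,1,1,1,1,1,1]}'; python3 -m handwheel '{"delta_rot":[[0,0,0]],"dp":[[0,0,0]],"gripper":[1]}'
```

```text
time: 4.38
position: [540.6, 319.0, 347.7]
tcp_rot: [0.786, 0.619, 0.002, -0.001]
contact_force: [-0.0, -0.0, -0.8]
finger_gap: 0.428
time: 4.5
position: [540.4, 319.1, 347.2]
tcp_rot: [0.785, 0.619, 0.002, -0.001]
contact_force: [0.1, -1.0, -0.8]
finger_gap: 0.428
```

Descend to TCP z ≈ 252 (cup base on mat top), slowing at the end.

```bash
python3 -m handwheel '{"delta_rot":[[0,0,0],[0,0,0],[0,0,0],[0,0,0],[0,0,0]],"dp":[[0,-0.2,-4],[0,0,-3],[0,0,-1.5],[0,0,-0.3],[0,0,0]],"gripper":[1,1,1,1,1]}'
```

```text
time: 5.12
position: [541.5, 311.9, 258.9]
tcp_rot: [0.787, 0.617, 0.002, 0.0]
contact_force: [-0.2, -0.2, -0.6]
finger_gap: 0.43
```

```bash
python3 -m handwheel '{"delta_rot":[[0,0,0],[0,0,0],[0,0,0]],"dp":[[0,0.1,-0.4],[0,0,-0.25],[0,0,-0.1]],"gripper":[1,1,1]}'
```

```text
time: 5.5
position: [541.9, 313.2, 252.9]
tcp_rot: [0.787, 0.617, 0.004, 0.0]
contact_force: [1.0, 0.5, -0.1]
finger_gap: 0.436
```

```bash
python3 -m handwheel '{"delta_rot":[[0,0,0],[0,0,0]],"dp":[[0,0,-0.15],[0,0,-0.1]],"gripper":[1,1]}'
```

```text
time: 5.75
position: [542.5, 313.2, 251.6]
tcp_rot: [0.787, 0.617, 0.005, 0.001]
contact_force: [-3.0, -3.9, 22.8]
finger_gap: 0.429
```

```bash
python3 -m handwheel '{"delta_rot":[[0,0,0],[0,0,0],[0,0,0],[0,0,0],[0,0,0],[0,0,0],[0,0,0],[0,0,0]],"dp":[[0,0,0.1],[0,0,0],[0,0,0],[0,0,0],[0,0,2.5],[0,0,4],[0,0,5],[0,0,4]],"gripper":[0,0,0,0,0,0,0,0]}'; python3 -m handwheel '{"delta_rot":[[0,0,0],[0,0,0],[0,0,0],[0,0,0],[0,0,0],[0,0,0],[0,0,0],[0,0,0]],"dp":[[-0.7,-5,0],[-0.7,-6,0],[-0.7,-6,0],[-0.7,-6,0],[-0.7,-6,0],[-0.7,-6,0],[-0.7,-6,0],[-0.7,-6,0]],"gripper":[0,0,0,0,0,0,0,0]}'
```

```text
time: 6.75
position: [541.3, 312.7, 408.5]
tcp_rot: [0.787, 0.617, 0.002, 0.0]
contact_force: [0.6, 0.0, -0.1]
finger_gap: 1.0
time: 7.75
position: [481.4, -166.5, 412.4]
tcp_rot: [0.784, 0.62, 0.006, 0.001]
contact_force: [1.2, 0.3, 0.4]
finger_gap: 0.999
```

```bash
python3 -m handwheel '{"delta_rot":[[0,0,0],[0,0,0],[0,0,0]],"dp":[[-0.7,-5.4,0],[0,-2,0],[0,0,0]],"gripper":[0,0,0]}'
python3 - <<'E'
from h import *
st=r.get_state();print(st["position"],st["joint_pos"].round(2))
s=snapshot("wrist");f=s["frame"]
a=f.copy()
s2=snapshot("top");c=bp(s2,(425,260.8),79);print(c)
m=proj(s,(c[0],c[1],79));print(m)
for R,z in((34,79),(32,0)): cv2.polylines(f,[np.int32(circ(s,c,R,z))],True,(0,255,0),1)
t=s2["frame"]
for (x,y),R,z in(((542.5,313.2),18.5,128),((542.5,313.2),17,3),((500,132),42,56),((500,132),41,0)): cv2.polylines(t,[np.int32((circ(s2,(x,y),R,z)+.5)*4)],True,(0,255,0),1,shift=2)
t=cv2.resize(t[180:300,140:320],None,fx=2.6,fy=2.6,interpolation=cv2.INTER_CUBIC)
f=f[50:350,100:540]
o=np.zeros((620,480,3),np.uint8);o[:300,:440]=f;o[300:300+t.shape[0],:t.shape[1]]=t
cv2.imwrite("pics/w2.png",cv2.resize(o,None,fx=.95,fy=.95))
E
```

```text
time: 8.12
position: [472.1, -247.2, 412.6]
tcp_rot: [0.787, 0.618, 0.006, 0.002]
contact_force: [0.2, 0.8, 0.4]
finger_gap: 0.999
[ 472.09999153 -247.16685207  412.58216443] [ 0.16  0.38  0.27  1.85 -0.14  0.93  1.83]
[ 473.15428123 -257.76014769   79.        ]
[306.40751053 216.70525306]
```

View pics/w2.png

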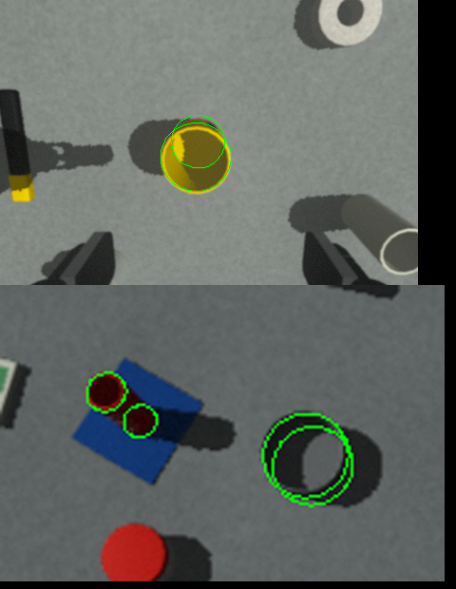

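```bash
python3 -m handwheel '{"delta_rot":[[0,0,0],[0,0,0],[0,0,0],[0,0,0],[0,0,0]],"dp":[[0.1,-0.9,0],[0,0,0],[0,0,-5],[0,0,-5],[0,0,0]],"gripper":[0,0,0,0,0]}'; python3 -m handwheel '{"delta_rot":[[0,0,0]],"dp":[[0,0,0]],"gripper":[0]}'
```

```text
time: 8.85
position: [475.1, -251.5, 311.4]
tcp_rot: [0.784, 0.621, 0.007, 0.002]
contact_force: [-0.1, 0.2, 0.4]
finger_gap: 1.0
time: 8.98
position: [475.6, -251.5, 312.9]
tcp_rot: [0.784, 0.621, 0.007, 0.003]
contact_force: [0.3, 0.7, -0.5]
finger_gap: 1.001
```

```bash
python3 -m handwheel '{"delta_rot":[[-0.004,0.015,0],[0,0,0],[0,0,0],[0,0,0]],"dp":[[-0.24,-0.6,0],[0,0,0],[0,0,-3],[0,0,0]],"gripper":[0,0,0,0]}'; python3 -m handwheel '{"delta_rot":[[0,0,0]],"dp":[[0,0,0]],"gripper":[0]}'
```

```text
time: 9.48
position: [474.2, -258.5, 287.4]
tcp_rot: [0.784, 0.621, 0.001, 0.002]
contact_force: [0.6, -0.3, 0.6]
finger_gap: 0.997
time: 9.6
position: [474.5, -258.8, 288.6]
tcp_rot: [0.784, 0.621, 0.002, 0.003]
contact_force: [-0.5, -0.2, -0.3]
finger_gap: 1.003
```

```bash
python3 -m handwheel '{"delta_rot":[[0,0,0],[0,0.004,0],[0,0,0],[0,0,0],[0,0,0]],"dp":[[-0.1,0.1,-3],[0,0,-2.5],[0,0,-1],[0,0,0],[0,0,0]],"gripper":[0,0,0,0,0]}'
```

```text
time: 10.22
position: [475.2, -258.7, 227.6]
tcp_rot: [0.784, 0.621, 0.002, 0.005]
contact_force: [0.6, 0.0, 0.2]
finger_gap: 1.002
```

```bash
python3 -m handwheel '{"delta_rot":[[0.007,0.007,0],[0,0,0],[0,0,0],[0,0,0],[0,0,0],[0,0,0]],"dp":[[-0.15,0.1,-0.7],[0,0,-0.05],[0,0,-0.05],[0,0,0],[0,0,0],[0,0,0]],"gripper":[0,0,1,1,1,1]}' 30;  python3 -m handwheel '{"delta_rot":[[0,0,0]],"dp":[[0,0,1.5]],"gripper":[1]}'
```

```text
time: 10.98
position: [474.0, -257.9, 220.8]
tcp_rot: [0.784, 0.621, 0.002, 0.0]
contact_force: [0.4, -1.6, -0.9]
finger_gap: 0.787
time: 11.1
position: [473.7, -257.8, 235.6]
tcp_rot: [0.784, 0.621, 0.002, -0.0]
contact_force: [0.7, -0.9, -1.3]
finger_gap: 0.784
```

```bash
python3 -m handwheel '{"delta_rot":[[0,0,0],[0,0,0],[0,0,0],[0,0,0],[0,0,0],[0,0,0],[0,0,0],[0,0,0]],"dp":[[0,0,3.5],[0,0,4],[0,0.5,0],[0.3,3.5,0],[0.5,6,0],[0.5,6,0],[0.5,6,0],[0.4,6,0]],"gripper":[1,1,1,1,1,1,1,1]}'; python3 -m handwheel '{"delta_rot":[[0,0,0],[0,0,0],[0,0,0],[0,0,0]],"dp":[[0.4,5,0],[0,3,0],[0,0,0],[0,0,0]],"gripper":[1,1,1,1]}'
```

```text
time: 12.1
position: [493.7, 26.7, 316.9]
tcp_rot: [0.787, 0.617, 0.002, 0.001]
contact_force: [1.7, 0.0, -0.9]
finger_gap: 0.788
time: 12.6
position: [496.1, 114.2, 316.6]
tcp_rot: [0.784, 0.62, 0.002, 0.001]
contact_force: [-0.9, -0.8, -1.1]
finger_gap: 0.789
```

```bash
python3 -m handwheel '{"delta_rot":[[0,0,0],[0,0,0],[0,0,0],[0,0,0],[0,0,0]],"dp":[[0.4,1.7,0],[0,0,0],[0,0,-2],[0,0,0],[0,0,0]],"gripper":[1,1,1,1,1]}'
python3 - <<'E'
from h import *
p=r.get_state()["position"];g=(500,132);print(p)
T=[]
for n in("wrist","top","scene"):
    s=snapshot(n);f=s["frame"];k=3 if n!="wrist" else 1
    c=(p[0]-.8,p[1]);b=p[2]-220.8
    f=cv2.resize(f,None,fx=k,fy=k,interpolation=cv2.INTER_CUBIC)
    for cc,R,z,col in((c,34,b+79,(0,255,0)),(c,32,b,(0,255,0)),(g,42,56,(255,0,255)),(g,41,0,(255,0,255))):
        cv2.polylines(f,[np.int32(circ(s,cc,R,z)*k)],True,col,1)
    u,v=(proj(s,(500,132,80))*k).astype(int)
    f=f[max(v-150,0):,:];f=f[:300,max(u-130,0):][:,:260];T.append(np.pad(f,((0,300-f.shape[0]),(0,260-f.shape[1]),(0,0))))
cv2.imwrite("pics/fit2.png",np.hstack(T))
E
```

```text
time: 13.22
position: [501.0, 129.8, 297.0]
tcp_rot: [0.786, 0.619, 0.002, 0.001]
contact_force: [0.5, 0.1, -1.3]
finger_gap: 0.79
[501.04600641 129.78094953 297.03795536]
```

View pics/fit2.png

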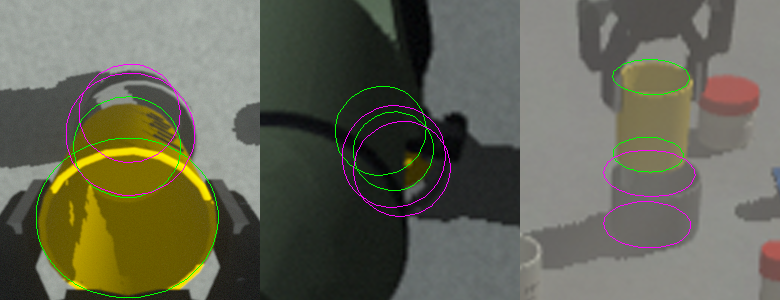

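```bash
python3 -m handwheel '{"delta_rot":[[0,0,0],[0,0,0],[0,0,0],[0,0,0],[0,0,0]],"dp":[[0,0.15,0],[0,0,-1.5],[0,0,-2],[0,0,-1],[0,0,0]],"gripper":[1,1,1,1,1]}'
```

```text
time: 14.0
position: [500.7, 131.7, 249.5]
tcp_rot: [0.785, 0.619, 0.002, 0.001]
contact_force: [0.4, -0.5, -1.2]
finger_gap: 0.789
```

```bash
python3 -m handwheel '{"delta_rot":[[0,0,0],[0,0,0],[0,0,0],[0,0,0],[0,0,0]],"dp":[[0,0,-1],[0,0,-0.8],[0,0,-0.3],[0,0,-0.1],[0,0,-0.1]],"gripper":[1,1,1,1,1]}'
```

```text
time: 14.62
position: [501.1, 131.7, 225.7]
tcp_rot: [0.786, 0.619, 0.003, 0.001]
contact_force: [0.6, -0.7, 6.4]
finger_gap: 0.789
```

```bash
python3 -m handwheel '{"delta_rot":[[0,0,0],[0,0,0],[0,0,0],[0,0,0],[0,0,0],[0,0,0],[0,0,0],[0,0,0]],"dp":[[0,0,0.05],[0,0,0],[0,0,0],[0,0,0],[0,0,2],[0,0,4],[0,0,5],[0,0,5]],"gripper":[0,0,0,0,0,0,0,0]}'; python3 -m handwheel '{"delta_rot":[[0,0,0],[0,0,0],[0,0,0],[0,0,0],[0,0,0],[0,0,0],[0,0,0]],"dp":[[2,-4,1],[2.6,-5,0],[2.6,-5,0],[2.3,-4.2,0],[0.5,-1,0],[0,0,0],[0,0,0]],"gripper":[0,0,0,0,0,0,0]}'
python3 - <<'E'
from h import *
print(r.get_state()["position"])
s=snapshot("top");f=cv2.resize(s["frame"],None,fx=4,fy=4,interpolation=cv2.INTER_CUBIC)
for c,R,z in(((500,132),42,56),((500,132),34,84)):
    cv2.polylines(f,[np.int32((circ(s,c,R,z)+.5)*4)],True,(0,255,0),1)
u,v=(proj(s,(500,132,80))*4).astype(int);A=cv2.convertScaleAbs(f[v-150:v+150,u-150:u+150],alpha=1.5)
s=snapshot("wrist");f=s["frame"];c=(607.8,-76.9)
for R,z in((26,102),(24.5,0)):cv2.polylines(f,[np.int32(circ(s,c,R,z))],True,(0,255,0),1)
cv2.imwrite("pics/w3.png",np.hstack([A,f[80:380,120:540]]))
E
```

```text
time: 15.62
position: [500.0, 131.4, 388.2]
tcp_rot: [0.786, 0.619, 0.0, 0.001]
contact_force: [0.4, 0.3, 1.0]
finger_gap: 0.996
time: 16.5
position: [601.8, -64.3, 403.0]
tcp_rot: [0.784, 0.621, 0.004, 0.001]
contact_force: [-0.2, 0.4, 0.6]
finger_gap: 0.997
[601.78078024 -64.26072243 403.0339066 ]
```

View pics/w3.png

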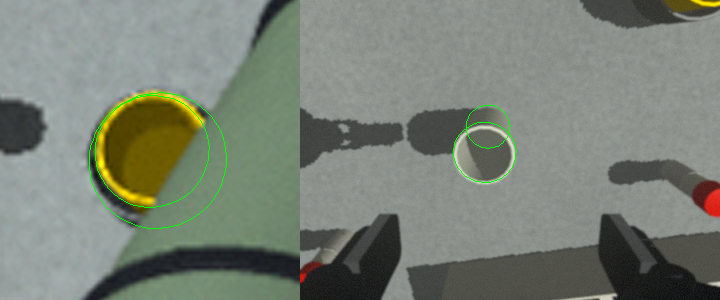

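```bash
python3 -m handwheel '{"delta_rot":[[-0.003,0.007,0],[0,0,0],[0,0,0],[0,0,0],[0,0,0]],"dp":[[0.55,-1.2,0],[0,0,0],[0,0,-5],[0,0,0],[0,0,0]],"gripper":[0,0,0,0,0]}'
```

```text
time: 17.23
position: [608.3, -75.6, 354.7]
tcp_rot: [0.783, 0.622, 0.001, 0.001]
contact_force: [0.0, 0.1, 0.6]
finger_gap: 1.001
```

```bash
python3 -m handwheel '{"delta_rot":[[0,0,0],[0,0,0],[0,0,0],[0,0,0],[0,0,0],[0,0,0]],"dp":[[0,-0.1,-4],[0,0,-3],[0,0,-3],[0,0,-0.5],[0,0,0],[0,0,0]],"gripper":[0,0,0,0,0,0]}'
```

```text
time: 17.98
position: [611.8, -76.7, 257.9]
tcp_rot: [0.783, 0.622, 0.006, 0.005]
contact_force: [0.3, -0.2, 0.6]
finger_gap: 0.998
```

```bash
python3 -m handwheel '{"delta_rot":[[0,0.015,0],[0,0,0],[0,0,0]],"dp":[[-0.4,0,-0.9],[0,0,0],[0,0,0]],"gripper":[0,0,0]}'
```

```text
time: 18.35
position: [607.9, -76.7, 250.0]
tcp_rot: [0.783, 0.622, 0.001, 0.001]
contact_force: [-0.5, 0.5, -0.0]
finger_gap: 1.002
```

```bash
python3 -m handwheel '{"delta_rot":[[0,0,0],[0,0,0],[0,0,0],[0,0,0],[0,0,0],[0,0,0]],"dp":[[0,0,-0.25],[0,0,0],[0,0,0],[0,0,0],[0,0,0],[0,0,0]],"gripper":[0,1,1,1,1,1]}' 30;  python3 -m handwheel '{"delta_rot":[[0,0,0],[0,0,0]],"dp":[[0,0,0],[0,0,1.5]],"gripper":[1,1]}'
```

```text
time: 19.1
position: [608.1, -76.8, 247.7]
tcp_rot: [0.783, 0.622, 0.001, 0.001]
contact_force: [-1.6, 0.3, -0.3]
finger_gap: 0.6
time: 19.35
position: [607.7, -76.8, 262.3]
tcp_rot: [0.783, 0.622, 0.0, 0.0]
contact_force: [-0.5, -0.4, -0.8]
finger_gap: 0.593
```

```bash
python3 -m handwheel '{"delta_rot":[[0,0,0],[0,0,0],[0,0,0],[0,0,0],[0,0,0],[0,0,0],[0,0,0],[0,0,0]],"dp":[[0,0,4],[0,0,5],[0,0,1.5],[-1.5,3,0],[-2,5,0],[-2,5,0],[-0.5,3,0],[0,0,0]],"gripper":[1,1,1,1,1,1,1,1]}'
python3 -m handwheel '{"delta_rot":[[0,0,0],[0,0,0]],"dp":[[0,0,0],[0,0,0]],"gripper":[1,1]}'
python3 - <<'E'
from h import *
p=r.get_state()["position"];print(p)
s=snapshot("wrist");f=s["frame"];k=2;c0=(500,132)
f=cv2.resize(f,None,fx=k,fy=k,interpolation=cv2.INTER_CUBIC)
for c,R,z,col in((c0,42,56,(255,0,255)),(c0,34,84,(0,255,0)),((p[0]-.3,p[1]),26,p[2]-247.7+102,(0,255,255))):cv2.polylines(f,[np.int32((circ(s,c,R,z)+.5)*k)],True,col,1)
cv2.imwrite("pics/w4.png",f[200:800,320:1120])
E
```

```text
time: 20.35
position: [544.2, 87.2, 375.6]
tcp_rot: [0.783, 0.622, 0.002, 0.001]
contact_force: [0.7, -0.5, -0.5]
finger_gap: 0.596
time: 20.6
position: [544.3, 85.8, 375.8]
tcp_rot: [0.784, 0.621, 0.001, 0.001]
contact_force: [0.4, -0.4, -0.8]
finger_gap: 0.596
[544.32731247  85.81203223 375.75364514]
```

View pics/w4.png

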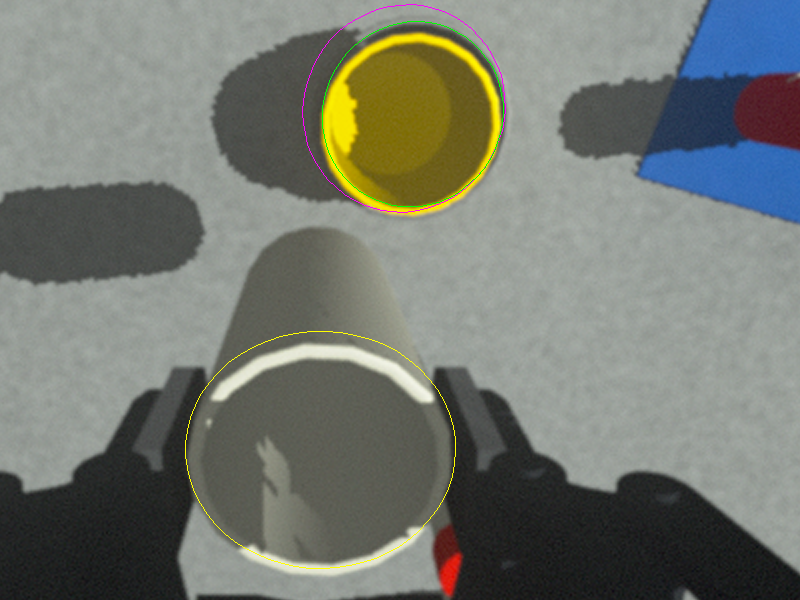

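```bash
python3 -m handwheel '{"delta_rot":[[0,0,0],[0,0,0],[0,0,0],[0,0,0],[0,0,0]],"dp":[[-2,2.2,0],[-1.8,1.8,0],[0,0,0],[0,0,0],[0,0,0]],"gripper":[1,1,1,1,1]}'
```

```text
time: 21.28
position: [507.0, 122.4, 375.7]
tcp_rot: [0.786, 0.618, 0.001, 0.002]
contact_force: [0.8, 1.0, -0.6]
finger_gap: 0.599
```

```bash
python3 -m handwheel '{"delta_rot":[[0.002,0.003,0],[0,0,0],[0,0,0],[0,0,0],[0,0,0],[0,0,0]],"dp":[[-0.4,0.8,0],[0,0,0],[0,0,-1.5],[0,0,-0.5],[0,0,0],[0,0,0]],"gripper":[1,1,1,1,1,1]}'
python3 - <<'E'
from h import *
p=r.get_state()["position"];T=[]
Y=(502.2,130.6);b=p[2]-247.7;c=(p[0]-.3,p[1])
s=snapshot("scene");f=s["frame"];k=6
u,v=proj(s,(500,132,100)).astype(int);x0,y0=u-33,v-50
A=cv2.resize(f[y0:y0+100,x0:x0+66],None,fx=k,fy=k,interpolation=cv2.INTER_CUBIC)
for cc,R,z,col in((c,26,b+102,(0,255,0)),(c,24.5,b,(0,255,0)),(Y,34,84,(255,0,255)),((500,132),42,56,(255,0,0))):cv2.polylines(A,[np.int32((circ(s,cc,R,z)+.5-[x0,y0])*k)],True,col,1)
s=snapshot("wrist");f=s["frame"]
for cc,R,z,col in((c,26,b+102,(0,255,0)),(c,24.5,b,(0,255,0)),(Y,34,84,(255,0,255))):cv2.polylines(f,[np.int32(circ(s,cc,R,z))],True,col,1)
B=cv2.resize(f[120:420,220:420],None,fx=2,fy=2)
cv2.imwrite("pics/fit3.png",np.hstack([A,B]));print(p)
E
```

```text
time: 22.02
position: [503.2, 130.0, 353.6]
tcp_rot: [0.786, 0.618, 0.0, -0.0]
contact_force: [-0.1, 0.2, 0.5]
finger_gap: 0.595
[503.17491998 130.01899263 353.64599595]
```

View pics/fit3.png

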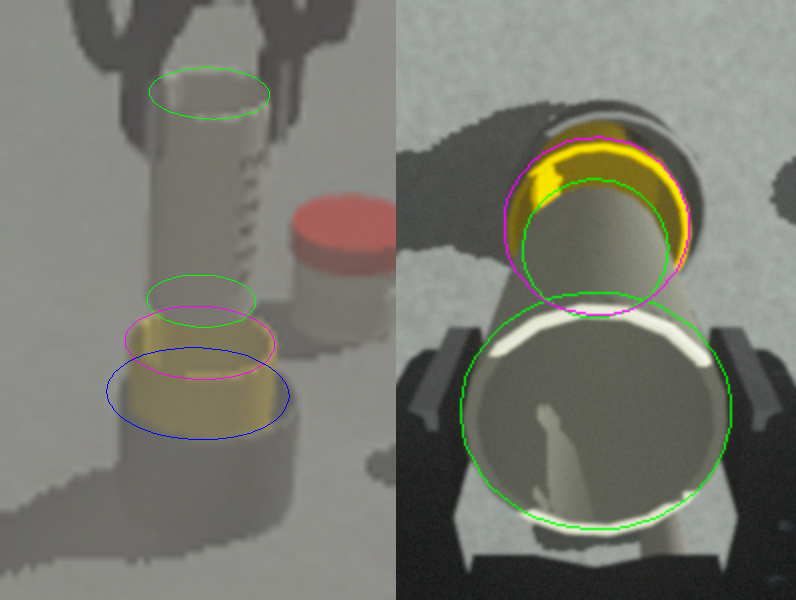

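```bash
python3 -m handwheel '{"delta_rot":[[0,0,0],[0,0,0],[0,0,0],[0,0,0],[0,0,0],[0,0,0]],"dp":[[-0.03,0.05,-0.5],[0,0,-2],[0,0,-2],[0,0,-1],[0,0,0],[0,0,0]],"gripper":[1,1,1,1,1,1]}'
```

```text
time: 22.88
position: [503.1, 130.8, 297.8]
tcp_rot: [0.786, 0.618, 0.001, 0.0]
contact_force: [-0.3, -0.1, 0.5]
finger_gap: 0.595
```

```bash
python3 -m handwheel '{"delta_rot":[[0,0,0],[0,0,0],[0,0,0],[0,0,0],[0,0,0],[0,0,0]],"dp":[[-0.03,0,-1],[0,0,-1],[0,0,-1],[0,0,-0.4],[0,0,-0.2],[0,0,-0.1]],"gripper":[1,1,1,1,1,1]}'
```

```text
time: 23.62
position: [502.9, 130.9, 258.9]
tcp_rot: [0.786, 0.618, 0.002, 0.0]
contact_force: [-0.1, -0.2, -0.8]
finger_gap: 0.597
```

```bash
python3 -m handwheel '{"delta_rot":[[0,0,0],[0,0,0]],"dp":[[0,0,-0.12],[0,0,-0.08]],"gripper":[1,1]}'
```

```text
time: 23.88
position: [503.2, 130.7, 257.5]
tcp_rot: [0.786, 0.618, 0.002, 0.001]
contact_force: [-2.7, -2.8, 17.7]
finger_gap: 0.598
```

```bash
python3 -m handwheel '{"delta_rot":[[0,0,0],[0,0,0],[0,0,0],[0,0,0],[0,0,0],[0,0,0],[0,0,0],[0,0,0]],"dp":[[0,0,0.05],[0,0,0],[0,0,0],[0,0,0],[0,0,2],[0,0,4],[0,0,5],[0,0,4]],"gripper":[0,0,0,0,0,0,0,0]}'; python3 -m handwheel '{"delta_rot":[[0,0,0],[0,0,0],[0,0,0],[0,0,0],[0,0,0],[0,0,0]],"dp":[[1,4,0],[1,5,0],[1,5,0],[1,4,0],[0,0,0],[0,0,0]],"gripper":[0,0,0,0,0,0]}'
python3 - <<'E'
from h import *
print(r.get_state()["position"])
s=snapshot("top");f=s["frame"];k=6
A=[]
for L,p in(([((502.2,130.6),42,56),((502.2,130.6),34,84),((502.9,130.8),26,112)],(500,132,100)),([((542.5,313.2),18.5,128)],(542,313,128))):
    u,v=proj(s,p).astype(int);x0,y0=u-30,v-30
    a=cv2.resize(f[y0:y0+60,x0:x0+60],None,fx=k,fy=k,interpolation=cv2.INTER_CUBIC)
    for c,R,z in L:cv2.polylines(a,[np.int32((circ(s,c,R,z)+.5-[x0,y0])*k)],True,(0,255,0),1)
    A.append(cv2.convertScaleAbs(a,alpha=1.5))
cv2.imwrite("pics/top5.png",np.hstack(A))
E
```

```text
time: 24.88
position: [502.3, 130.5, 409.9]
tcp_rot: [0.786, 0.618, -0.0, 0.0]
contact_force: [-0.0, 0.4, 0.7]
finger_gap: 1.002
time: 25.62
position: [542.9, 315.3, 413.4]
tcp_rot: [0.787, 0.617, 0.003, 0.0]
contact_force: [0.2, -0.1, -0.5]
finger_gap: 1.002
[542.8656532  315.29781845 413.41945696]
```

View pics/top5.png

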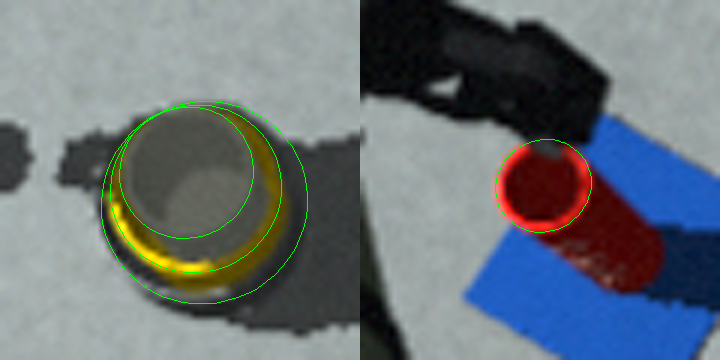

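```bash
python3 -m handwheel '{"delta_rot":[[0,0.004,0],[0,0,0],[0,0,0],[0,0,0],[0,0,0],[0,0,0],[0,0,0]],"dp":[[0,-0.1,0],[0,0,-4],[0,0,-4],[0,0,-4],[0,0,-0.8],[0,0,0],[0,0,0]],"gripper":[0,0,0,0,0,0,0]}'
```

```text
time: 26.55
position: [544.2, 309.8, 287.1]
tcp_rot: [0.789, 0.615, 0.004, -0.001]
contact_force: [0.1, 0.7, 0.7]
finger_gap: 0.999
```

```bash
python3 -m handwheel '{"delta_rot":[[-0.006,0.005,0],[0,0,0],[0,0,0]],"dp":[[-0.17,0.34,-1],[0,0,-0.1],[0,0,0]],"gripper":[0,0,0]}'
```

```text
time: 26.92
position: [542.7, 313.9, 277.5]
tcp_rot: [0.789, 0.615, 0.001, 0.0]
contact_force: [-0.1, -0.2, -0.5]
finger_gap: 0.999
```

```bash
python3 -m handwheel '{"delta_rot":[[0,0,0],[0,0,0],[0,0,0],[0,0,0],[0,0,0],[0,0,0]],"dp":[[0,0,0],[0,0,0],[0,0,0],[0,0,0],[0,0,0],[0,0,0]],"gripper":[1,1,1,1,1,1]}' 30;  python3 -m handwheel '{"delta_rot":[[0,0,0],[0,0,0]],"dp":[[0,0,0],[0,0,1.5]],"gripper":[1,1]}'
```

```text
time: 27.68
position: [542.9, 313.8, 278.0]
tcp_rot: [0.789, 0.615, 0.002, 0.0]
contact_force: [-0.4, 0.3, 0.5]
finger_gap: 0.426
time: 27.92
position: [542.6, 313.6, 292.7]
tcp_rot: [0.789, 0.615, 0.001, 0.0]
contact_force: [-0.4, 0.3, -0.1]
finger_gap: 0.428
```

```bash
python3 -m handwheel '{"delta_rot":[[0,0,0],[0,0,0],[0,0,0],[0,0,0],[0,0,0],[0,0,0],[0,0,0],[0,0,0]],"dp":[[0,0,4],[0,0,5],[0,0,3.2],[0,0,0],[-0.8,-3,0],[-1,-5,0],[-1,-5,0],[-0.8,-3.5,0]],"gripper":[1,1,1,1,1,1,1,1]}'; python3 -m handwheel '{"delta_rot":[[0,0,0],[0,0,0],[0,0,0]],"dp":[[0,0,0],[0,0,0],[0,0,0]],"gripper":[1,1,1]}'
```

```text
time: 28.92
position: [503.9, 145.7, 422.5]
tcp_rot: [0.788, 0.616, 0.002, -0.0]
contact_force: [0.6, 0.2, 0.4]
finger_gap: 0.429
time: 29.3
position: [503.5, 144.4, 422.6]
tcp_rot: [0.788, 0.615, 0.002, -0.0]
contact_force: [1.3, 0.7, -0.9]
finger_gap: 0.428
```

```bash
python3 -m handwheel '{"delta_rot":[[-0.003,0.003,0],[0,0,0],[0,0,0],[0,0,0],[0,0,0]],"dp":[[-0.05,-1.3,0],[0,0,0],[0,0,-1.5],[0,0,0],[0,0,0]],"gripper":[1,1,1,1,1]}'
python3 - <<'E'
from h import *
p=r.get_state()["position"]
Y=(502.9,130.8);b=p[2]-275;c=(p[0],p[1])
s=snapshot("scene");f=s["frame"];k=5
u,v=proj(s,(500,132,140)).astype(int);x0,y0=u-33,v-55
A=cv2.resize(f[y0:y0+120,x0:x0+66],None,fx=k,fy=k,interpolation=cv2.INTER_CUBIC)
for cc,R,z,col in((c,18.5,b+125,(0,255,0)),(c,17,b,(0,255,0)),(Y,26,112,(255,0,255))):cv2.polylines(A,[np.int32((circ(s,cc,R,z)+.5-[x0,y0])*k)],True,col,1)
s=snapshot("wrist");f=s["frame"]
for cc,R,z,col in((c,18.5,b+125,(0,255,0)),(c,17,b,(0,255,0)),(Y,26,112,(255,0,255))):cv2.polylines(f,[np.int32(circ(s,cc,R,z))],True,col,1)
B=cv2.resize(f[120:420,220:420],None,fx=2,fy=2)
cv2.imwrite("pics/fit4.png",np.hstack([A,B]));print(p)
E
```

```text
time: 29.92
position: [503.0, 131.9, 405.7]
tcp_rot: [0.788, 0.616, -0.001, -0.0]
contact_force: [-0.7, -0.1, -0.6]
finger_gap: 0.426
[502.97482328 131.85187449 405.66086181]
```

View pics/fit4.png

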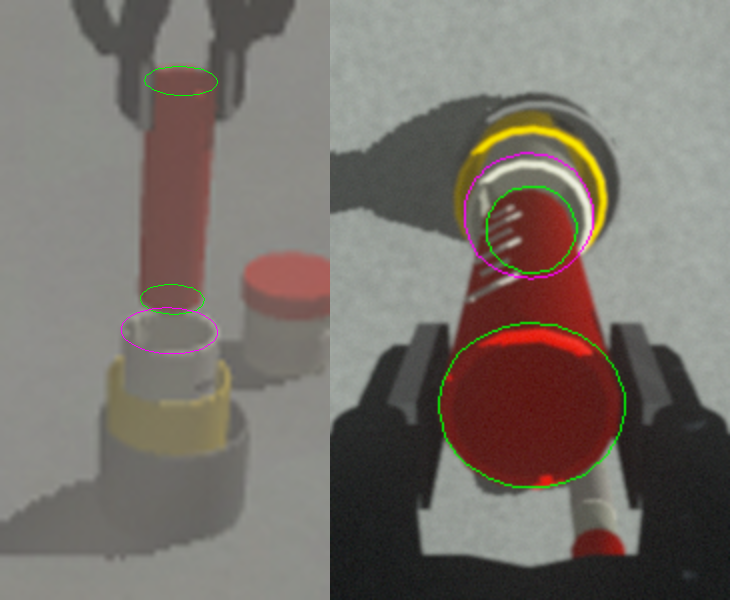

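```bash
python3 -m handwheel '{"delta_rot":[[0,0,0],[0,0,0],[0,0,0],[0,0,0],[0,0,0],[0,0,0]],"dp":[[0,-0.06,0],[0,0,-1.5],[0,0,-2],[0,0,-0.5],[0,0,0],[0,0,0]],"gripper":[1,1,1,1,1,1]}'
```

```text
time: 30.78
position: [502.9, 131.3, 363.7]
tcp_rot: [0.788, 0.616, -0.001, 0.0]
contact_force: [0.3, -0.4, -0.3]
finger_gap: 0.428
```

```bash
python3 -m handwheel '{"delta_rot":[[0,0,0],[0,0,0],[0,0,0],[0,0,0],[0,0,0],[0,0,0]],"dp":[[0,0,-1.5],[0,0,-2],[0,0,-1.5],[0,0,-0.5],[0,0,-0.2],[0,0,0]],"gripper":[1,1,1,1,1,1]}'
```

```text
time: 31.52
position: [503.0, 131.3, 304.1]
tcp_rot: [0.788, 0.616, -0.0, 0.0]
contact_force: [-0.9, 0.6, -0.6]
finger_gap: 0.432
```

```bash
python3 -m handwheel '{"delta_rot":[[0,0,0],[0,0,0],[0,0,0],[0,0,0],[0,0,0]],"dp":[[0,0,-0.7],[0,0,-0.4],[0,0,-0.2],[0,0,-0.1],[0,0,-0.1]],"gripper":[1,1,1,1,1]}'
```

```text
time: 32.15
position: [503.8, 131.3, 289.7]
tcp_rot: [0.788, 0.616, 0.001, 0.001]
contact_force: [-2.2, -2.7, 27.6]
finger_gap: 0.43
```

Contact right at the predicted height. Release, rise clear, and check.

```bash
python3 -m handwheel '{"delta_rot":[[0,0,0],[0,0,0],[0,0,0],[0,0,0],[0,0,0],[0,0,0],[0,0,0],[0,0,0]],"dp":[[0,0,0.05],[0,0,0],[0,0,0],[0,0,0],[0,0,2],[0,0,4],[0,0,5],[0,0,3]],"gripper":[0,0,0,0,0,0,0,0]}'; python3 -m handwheel '{"delta_rot":[[0,0,0],[0,0,0],[0,0,0],[0,0,0],[0,0,0],[0,0,0],[0,0,0]],"dp":[[0.3,4,0],[0.3,5,0],[0.3,5,0],[0,4,0],[0,0,0],[0,0,0],[0,0,0]],"gripper":[0,0,0,0,0,0,0]}'
python3 - <<'E'
from h import *
A=[];k=5
L=[((502.2,130.6),42,56),((502.2,130.6),34,84),((502.9,130.8),26,112),((503,131.3),18.5,140)]
for n in("top","scene"):
    s=snapshot(n);f=s["frame"];u,v=proj(s,(502,131,80)).astype(int);x0,y0=u-38,v-55
    a=cv2.resize(f[y0:y0+110,x0:x0+76],None,fx=k,fy=k,interpolation=cv2.INTER_CUBIC)
    for c,R,z in L:cv2.polylines(a,[np.int32((circ(s,c,R,z)+.5-[x0,y0])*k)],True,(0,255,0),1)
    A.append(cv2.convertScaleAbs(a,alpha=1.2))
cv2.imwrite("pics/end.png",np.hstack(A));print(r.get_state()["qvel"].round(3))
E
```

```text
time: 33.15
position: [502.9, 131.0, 432.3]
tcp_rot: [0.788, 0.616, -0.001, 0.0]
contact_force: [-0.4, -0.1, 0.0]
finger_gap: 1.0
time: 34.02
position: [511.7, 314.7, 434.9]
tcp_rot: [0.789, 0.615, 0.001, 0.001]
contact_force: [-0.2, -0.1, 0.0]
finger_gap: 1.001
[-0.001  0.002 -0.001 -0.002  0.     0.001  0.001]
```

View pics/end.png

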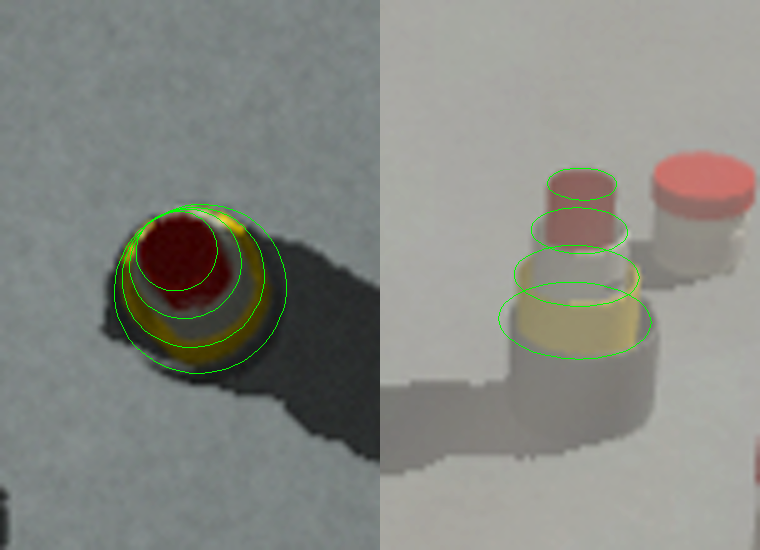

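All the cups are nested, upright and at the expected rim heights.

```bash
python3 -c "
from station import r
print(r.close_job())"
```

```text
the job is handed in; nothing more can be done
None
```

The set is nested: I lifted the red cup out of the grey one onto the mat, then put yellow into grey, white into yellow and red into white. Each cup was lowered until it touched bottom, and only then released. I handed the job in at about 34 s with the arm clear and still. No verdict was reported.

**Seating:** each cup touched bottom within about 0.5 mm of the expected height, with 6 to 28 N on the wrist. The last top and scene pictures show all the rims at their seated heights, upright.

**Position:** the grey cup's outline sat 1 to 3 mm from my overlays and differed a little between cameras. That fits the 2 mm calibration and the cup standing where it started.

**Not checked:** I did not measure the tubes and other things around at the end. The arm's path stayed clear of them, and no unexpected contact forces showed.

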